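# Key the burner valve and hold the glass blank over the ribbon burner

### The job

Get the unlit ribbon burner ready for the first heat: slip the red valve key all the way down onto the burner's square valve spindle and let go of it. Then pick up the glass tube by its wooden handle, carry it over the firebricks without handle or glass touching them or the burner, and finish still holding it: level, the glass centred over the burner's slot and lined up along it, about 2 cm clear above the burner and not touching it. Leave the other things on the bench where they stand.

Things in the scene. Friction and masses are not known exactly. Their poses are not given: they have to be found in the camera images.
- key_grip (a point): Middle of the red grip bar (60 mm along x, 14 mm wide in y, 26 mm tall) of the loose valve key, 41 mm above its underside. The key stands upright, z up, 54 mm tall, 0.12 kg. Below the bar: aluminium hub 36 x 36 x 28 mm with a 17 mm square bore, 22 mm deep, open below; sides of hub and bore along x and y. It goes on in any of the four quarter turns.
- key_foot (a point): Centre of the underside of the valve key (middle of the mouth of its square bore), axes as the key.
- spindle_seat (a point): Centre of the top of the valve spindle's round collar (38 mm across), 30 mm above the bench, 95 mm from the slot on the robot's side. A 14 mm square shaft rises 20 mm from it, its last 4 mm a 10.5 mm tip; shaft sides along this point's x and y, z up. Fitted, the key's underside rests on the collar. The spindle can turn about z but is stiff (0.12 N m).
- mouth (a point): Middle of the slot on top of the ribbon burner's steel head, 115 mm above the bench. The head is 90 mm long along this point's y (the slot's direction), 24 mm wide along x, z up. The burner is fixed to the bench; its base is 180 x 120 x 12 mm.
- holder_grip (a point): Centre of the glass blank's wooden handle: bar 100 mm long along its x, 22 x 22 mm; the glass sticks out at +x. It lies level and loose in a fixed open rest, this point 61 mm above the bench. The rest's saddles (8 mm thick, lips 7 mm high) stand 42 mm either side along x; between them only an 8 mm base plate lies below. About 0.11 kg in all, balancing 25 mm from this point towards +x.
- tube_centre (a point): Middle of the glass tube fixed in the wooden handle, 106 mm from point holder_grip along +x, on the same axis. The tube is 18 mm in diameter and 90 mm long, its axis along x, with a closed round end at +x. z up.
- bricks: Row of two pale firebricks standing on edge, fixed, between the glass blank's rest and the burner: 458 mm long along its x, 64 mm thick (y), 114 mm tall. Origin at the centre of the underside.
- puck: Black graphite puck, loose bystander, 50 mm in diameter, 30 mm tall. Origin at the centre of the underside.
- can: Red drink can, loose bystander, 66 mm in diameter, 115 mm tall. Origin at the centre of the underside.
- cup: Brown paper cup, loose bystander, 72 mm in diameter, 80 mm tall. Origin at the centre of the underside.
- bottle: Water bottle with blue cap, loose bystander, 66 mm in diameter, 210 mm tall. Origin at the centre of the underside.
- tweezers: Steel tweezers lying on the bench, loose bystander, 160 mm long along x, 12 mm tall. Origin at the middle of the underside.
Not all that is in view belongs to the job. What is shaped like the part that bears spindle_seat but pink is not meant.

How it is judged:
By the outcome, as a careful person would: the job done as asked, in the order asked, and still so for the second after the job is handed in, while the arm keeps its last pose, push and grip.
It also fails if it takes over 64 s, if anything falls off the work surface, if the arm or the gripper's body presses on something with over 40 N, if the wrist force passes 120 N, or if a joint passes its speed limit or range.

### The arm

A 6-joint arm with a two-finger parallel gripper is mounted at the origin on the work surface. World frame = base frame: x ahead of the robot, y to its left, z up, the work surface at z = 0. Lengths are in m, angles in degrees, forces in N, time in s.
With the tool pointing down it reaches from about 0.275 to 0.75 m from the base axis. Payload 10.2 kg.
Tool frame: the origin (TCP) lies between the finger pads; the fingertips stand 14 mm ahead of it and the grasp point (between the pads) lies 5 mm behind it (robot.finger_overhang is the distance from the TCP to the fingertips, in m); x points along the fingers, y is the direction in which the jaws open and shut, and the axes are right-handed (so a half turn about x gives the same grasp; the last joint's range is limited). The gripper opens to 88 mm and grips with 3 to 60 N. Pads are 18 mm wide; open, the fingers measure 123 mm over their backs; the gripper's body (75 mm by 187 mm) begins 45 mm behind the grasp point.
Start: joints at [-83.102, 17.928, 85.812, -0, 76.261, -12.8], TCP at [0.177, -0.494, 0.253] pointing down, gripper open.
Joint ranges: [-168.41, 168.41], [-55.51, 124.54], [10.69, 146.95], [-70.63, 250.63], [1, 178], [-165.06, 165.06]. Speed limits (degrees/s): [136.94, 136.94, 172.46, 180, 180, 180].

### API

Orientations are given as [roll, pitch, yaw] about the fixed x, y, z axes, in that order (R = Rz(yaw) Ry(pitch) Rx(roll)).
In Python, from rig import robot gives the robot as it stands.
- The arm moves only by the tool drive_tool, never from a script. Its argument "plan" is a list of rows, each a list of 3 entries, a list of its own where there are three numbers: the turn, a rotation vector about the tool's x, y, z in units of 5 degrees (1.0 is 5 degrees), then the shift along the tool's x, y, z in units of 30 mm (1.0 is 30 mm), then the closure, from 0 (fully open) to 1 (shut). A call has 1 to 8 rows; each row shifts and turns the commanded pose from where the row before left it, along the tool's axes as they then stand; what a row does not reach is not made up. A row lasts 1/12 s, in which the tool goes at most 41.7 mm and 7.16 degrees, less where a joint would pass 70% of its speed; a pose out of reach is approached as far as the arm can. A call is refused whole if a number of a shift passes 1 or a number of a turn 1, either way. A call with a gripper value outside its range is refused whole. The fingers move at their own pace and stop on an object; the grip force is fixed at half the most. Time passes only in rows, so rows that do not move let the fingers close. It gives the time, the measured TCP pose, the force and the opening at its end, in the units of the state.
- robot.sense(): the state, without advancing time (a new reading comes with each control period).
- robot.capture(name): name is "scene" or "top"; returns a dict with "image" (384x512x3 uint8, blue, green, red), "depth" (384x512 float32, m along the optical axis (not along the pixel's ray), 0 where there is no reading), "camera_matrix" (3x3 intrinsics, pixels), "camera_from_world" (4x4, takes a point from world to camera coordinates). Camera axes: x right, y up, looking along -z (the intrinsics and any distortion apply to the point x, -y, -z); pixel columns grow to the right and rows downward; lengths in m; the calibration is good to about 2 mm. A picture is of the moment at which its call begins.
- robot.hand_in(): hands the job in, once; it reports no verdict.
The state is a dict: "t": time; "q": joint angles; "qvel": joint speeds; "joint_torque": joint torques, N m; "tcp_pos": TCP position; "eef_rot": TCP orientation; "contact_force": force on the tool from outside, world axes, zero at the start; "ft_torque": the same for the moment, N m; "width": finger opening in m.
Only numpy, scipy, OpenCV 4.12 (cv2) and the standard library are available. Lean on these libraries where they do the work, as an engineer would, in place of code of your own. Each camera call takes 0.05 s, during which the arm holds its last target. There are 200 camera calls.

## Working session

There is one attempt and no reset: what is moved stays moved. The work goes in short steps, Python scripts to look and compute and a tool call to move; the robot and the scene stay as the last step left them, time stands still between calls to the robot, and variables do not carry over. Pictures are saved under pics/ and viewed, about 8 in all and at most 12, crops included, and the job is handed in when it is done.

Besides the shell and the picture viewer there is one more tool, called after "Emit:" by a JSON object that holds its "api" and its "payload". drive_tool: Moves the arm, as the interface text tells. Its arguments: {"type":"object","properties":{"plan":{"type":"array"}},"required":["plan"]}

```bash
ls; mkdir -p pics; cat > h.py <<'E'
from rig import robot
import numpy as np, cv2
def cap(n):
    c=robot.capture(n); np.savez(f'{n}.npz',**c); return c
def pts(c):
    "world xyz per pixel from depth"
    K=c['camera_matrix'];T=np.linalg.inv(c['camera_from_world']);d=c['depth']
    v,u=np.mgrid[:d.shape[0],:d.shape[1]]
    P=np.stack([(u-K[0,2])/K[0,0]*d,-(v-K[1,2])/K[1,1]*d,-d,np.ones_like(d)],-1)
    return (P@T.T)[...,:3]
E
python3 - <<'E'
from h import *
for n in ('scene','top'):
    c=cap(n);cv2.imwrite(f'pics/{n}0.png',cv2.resize(c['image'],None,fx=1.5,fy=1.5))
    T=np.linalg.inv(c['camera_from_world']);print(n,c['camera_matrix'].round(1).tolist(),T.round(3).tolist(),(c['depth']>0).mean(),[k for k in c])
print(robot.sense())
E
```

```text
pics
scene [[363.8, 0.0, 260.2], [0.0, 363.8, 192.2], [0.0, 0.0, 1.0]] [[0.299, -0.484, 0.822, 1.361], [0.954, 0.148, -0.26, -0.213], [0.004, 0.862, 0.507, 0.646], [0.0, 0.0, 0.0, 1.0]] 0.9952901204427084 ['image', 'depth', 'camera_matrix', 'camera_from_world']
top [[348.4, 0.0, 256.1], [0.0, 348.4, 193.6], [0.0, 0.0, 1.0]] [[-0.029, 0.997, -0.066, 0.44], [-0.999, -0.03, -0.012, 0.026], [-0.014, 0.066, 0.998, 1.019], [0.0, 0.0, 0.0, 1.0]] 0.996124267578125 ['image', 'depth', 'camera_matrix', 'camera_from_world']
{'t': 0.1, 'q': array([-8.31003230e+01,  1.79536163e+01,  8.58479620e+01, -1.23380834e-03,
        7.62610638e+01, -1.27988253e+01]), 'qvel': array([-0.00973772, -0.11201927, -0.23424385, -0.00968284,  0.00030539,
       -0.01994715]), 'joint_torque': array([ 9.09112841e-04, -4.02816439e+01, -2.52645618e+01,  6.94455905e-02,
        3.42019682e-02, -4.19914386e-05]), 'tcp_pos': array([ 0.17693046, -0.49407653,  0.25225284]), 'eef_rot': array([-101.7030359 ,   89.93734638,   97.99576004]), 'contact_force': array([-0.25819312, -0.42837162, -0.37319562]), 'ft_torque': array([-0.00568769,  0.01087117,  0.03962872]), 'width': 0.08820598250195275}
```

View pics/scene0.png

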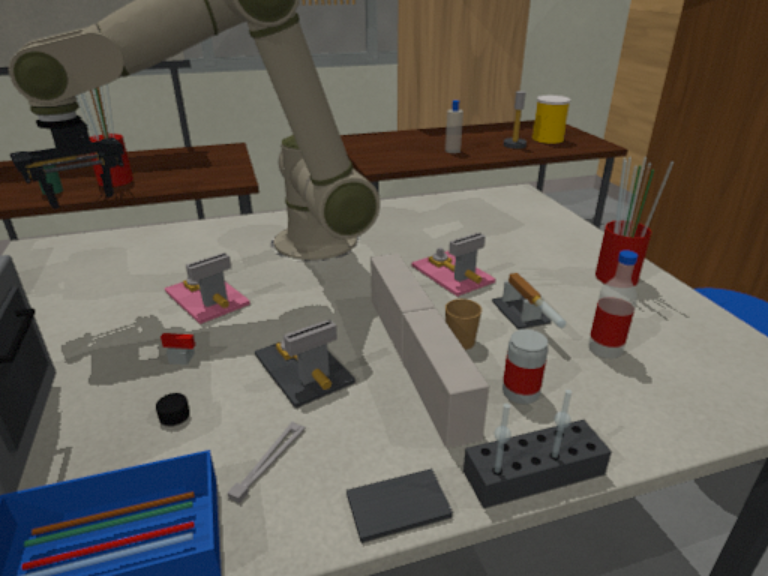

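View pics/top0.png

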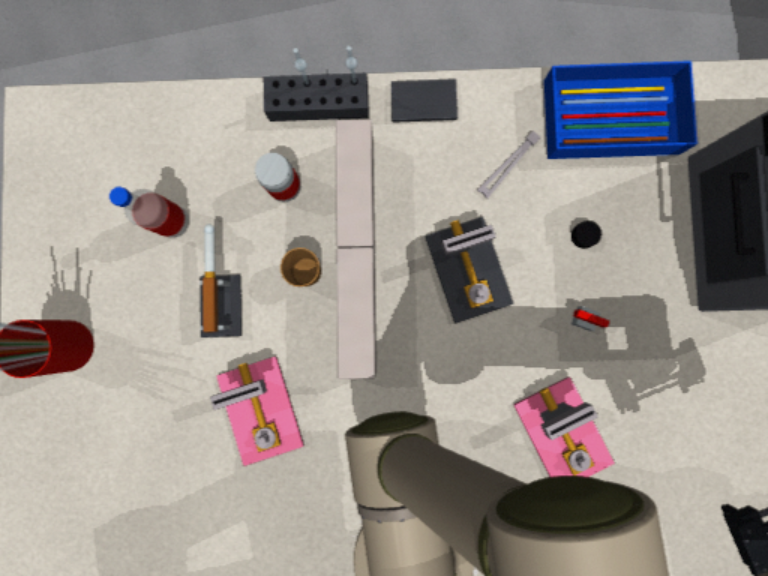

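The scene view shows the dark burner at (305,360), pink decoys at (207,290) and (455,265), and the key at (177,345). In the top view, the true burner is at (467,265) with its spindle at (480,292), and the decoys are at (258,410) and (563,430). The key is at (590,318) and the wooden handle at (208,300). Other red things are the can, bottle label, rod holder and tray rods, none of which have the key's size. I choose the dark burner and the small red bar.

```bash
cat > m.py <<'E'
from h import *
def box(P):
    r=cv2.minAreaRect(P[:,:2].astype(np.float32)*1000); b=cv2.boxPoints(r); return np.round(r[0],1),np.round(r[1],1),round(r[2],1)
def reg(shape,u0,u1,v0,v1):
    m=np.zeros(shape[:2],bool);m[int(v0/1.5):int(v1/1.5),int(u0/1.5):int(u1/1.5)]=1;return m
E
python3 - <<'E'
from m import *
c=dict(np.load('top.npz'));W=pts(c);im=c['image'];b,g,r=[im[...,i].astype(int) for i in range(3)];Z=W[...,2]
def show(n,m):
    P=W[m]; print(n,m.sum(),*box(P),'mean',(P.mean(0)*1000).round(1),'z',(np.percentile(P[:,2],[5,50,95])*1000).round(1))
s=im.shape
print('bench z',np.median(Z[250:255,190:200]))
show('key red',reg(s,565,620,300,335)&(r>120)&(g<70)&(b<70)&(Z>.045))
show('key all',reg(s,565,620,300,335)&(Z>.012))
bu=reg(s,420,515,205,325)
show('head',bu&(Z>.105)); show('base',bu&(Z<.022)&(Z>.006)&(r<80))
show('collar+',reg(s,455,505,272,315)&(Z>.024)&(Z<.037)); show('shaft',reg(s,455,505,272,315)&(Z>.042))
h=reg(s,190,245,215,345)
show('handle',h&(r>110)&(b<90)&(r-b>50)&(Z>.055)); show('tube',reg(s,195,222,215,274)&(Z>.045))
show('bricks',reg(s,330,380,110,385)&(Z>.105))
np.set_printoptions(linewidth=200)
cr=im[180:212,300:345];a=cv2.resize(cr,None,fx=10,fy=10,interpolation=cv2.INTER_CUBIC)
k=cv2.resize(im[198:225,375:412],None,fx=10,fy=10,interpolation=cv2.INTER_CUBIC)
sc=np.load('scene.npz')['image'];e=cv2.resize(sc[205:275,165:245],None,fx=5,fy=5,interpolation=cv2.INTER_CUBIC)
H=np.zeros((600,800,3),np.uint8);H[:320,:450]=a;H[325:595,:370]=k;H[:350,400:800]=np.where(np.arange(400)[None,:,None]<50,H[:350,400:800],e)
k2=cv2.resize(sc[215:245,100:140],None,fx=8,fy=8,interpolation=cv2.INTER_CUBIC);H[355:595,400:720]=k2
cv2.imwrite('pics/c1.png',H)
E
```

```text
bench z 0.00036120043140597247
key red 59 [ 446.8 -333.2] [35.9 13.2] 69.0 mean [ 447.2 -331.7   54. ] z [51.1 53.9 57. ]
key all 257 [ 451.5 -174.4] [399.4  45. ] 86.9 mean [ 441.8 -336.1   56.5] z [22.5 47.5 57. ]
head 345 [537.8 -53.4] [ 52.4 247.1] 39.0 mean [ 579.5 -107.4  157.1] z [111.7 115.4 119.3]
base 1742 [ 543.7 -125.5] [179.4 116.2] 16.7 mean [ 536.3 -123.9   12.5] z [ 9.5 12.5 15.4]
collar+ 178 [ 507.5 -138.2] [65.8 43.4] 16.7 mean [ 499.3 -140.    29.2] z [24.5 29.8 33.5]
shaft 31 [472.3 -60.9] [ 14.1 185.4] 16.2 mean [ 490.  -124.9  143. ] z [  45.5   49.4 1018.8]
handle 279 [493.7 198.4] [344.7 107.4] 89.9 mean [492.5 351.9  88.4] z [68.2 71.5 74.4]
tube 217 [505.3 214.3] [390.1  81. ] 59.1 mean [588.5 353.2  76. ] z [61.  67.9 71.4]
bricks 4238 [578.9  71.2] [ 94.  458.2] 89.2 mean [573.3  85.6 118.6] z [111.1 114.  116.7]
```

View pics/c1.png

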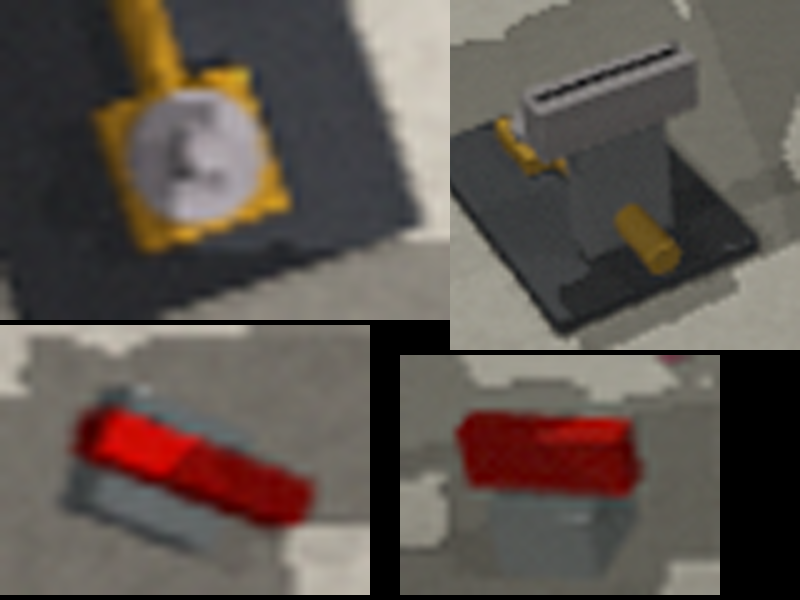

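```bash
python3 - <<'E'
from m import *
c=dict(np.load('top.npz'));W=pts(c);im=c['image'];b,g,r=[im[...,i].astype(int) for i in range(3)];Z=W[...,2];V=(c['depth']>0)&(Z<.3)
s=im.shape
def show(n,m):
    P=W[m&V]; print(n,len(P),*box(P),'mean',(P.mean(0)*1000).round(1),'z',(np.percentile(P[:,2],[5,50,95])*1000).round(1))
show('key red top',reg(s,565,625,300,335)&(r>50)&(r>3*g)&(Z>.048))
show('key all',reg(s,565,625,300,335)&(Z>.012))
bu=reg(s,420,515,205,325)
show('head',bu&(Z>.105))
n=bu&(Z<.022)&(Z>.006)&(r<80);show('base',n)
show('collar',reg(s,455,505,272,315)&(Z>.024)&(Z<.037)&(abs(r-b)<35));show('shaft',reg(s,455,505,272,315)&(Z>.042))
h=reg(s,195,225,215,345)
show('handle',h&(r>60)&(r>1.8*b)&(Z>.06)); show('handle top',h&(r>60)&(r>1.8*b)&(Z>.066));show('tube',reg(s,195,222,215,274)&(Z>.05)&(r<1.5*b))
show('bricks',reg(s,330,380,110,385)&(Z>.105))
show('can',reg(s,245,305,145,200)&(Z>.1));show('cup',reg(s,270,330,240,290)&(Z>.06));show('bottle',reg(s,100,160,180,240)&(Z>.15));
ee=cv2.resize(im[184:206,308:332],None,fx=24,fy=24,interpolation=cv2.INTER_CUBIC)
sc=dict(np.load('scene.npz'));
T=sc['camera_from_world'];K=sc['camera_matrix'];p=T@[.4915,-.139,.045,1];u=K[0,0]*p[0]/-p[2]+K[0,2];v=-K[1,1]*p[1]/-p[2]+K[1,2];print('scene px',u,v)
cv2.imwrite('pics/c2.png',cv2.normalize(ee,None,0,255,cv2.NORM_MINMAX))
for v in range(188,202): print(v,' '.join(f'{g[v,u]:3d}/{Z[v,u]*1000:2.0f}' for u in range(312,328)))
E
```

```text
key red top 107 [ 442.6 -342.9] [57.2 13.1] 67.4 mean [ 442.7 -342.1   54.1] z [50.  54.  57.4]
key all 253 [ 443.1 -344.1] [60.4 36.8] 68.0 mean [ 441.8 -341.9   41.3] z [22.4 42.7 56.8]
head 329 [ 586.8 -114.5] [24.1 90.1] 16.9 mean [ 586.3 -113.9  115.2] z [111.5 115.3 118.1]
base 1742 [ 543.7 -125.5] [179.4 116.2] 16.7 mean [ 536.3 -123.9   12.5] z [ 9.5 12.5 15.4]
collar 109 [ 496.9 -141.4] [35.8 38. ] 50.0 mean [ 496.3 -139.7   30.9] z [26.7 31.  33.9]
shaft 28 [ 495.2 -141.9] [14.3 11.5] 87.6 mean [ 495.4 -141.1   49.2] z [45.3 49.3 52. ]
handle 319 [493.  357.6] [109.7  23.2] 2.2 mean [492.2 356.4  70.9] z [66.7 71.2 74.1]
handle top 306 [492.9 357.4] [109.7  22.4] 1.5 mean [492.1 356.7  71.2] z [67.9 71.3 74.2]
tube 209 [592.9 356.6] [16.6 89.4] 88.7 mean [591.1 356.2  67.2] z [61.  67.9 71.2]
bricks 4216 [579.1  86. ] [ 64.2 458.2] 89.2 mean [574.   86.  113.9] z [111.1 114.  116.7]
can 474 [720.1 227.8] [62.3 59.3] 87.7 mean [718.9 226.9 113.2] z [103.7 114.5 117.2]
cup 159 [549.7 188.4] [69.7 69.1] 43.4 mean [554.3 193.4  75.5] z [64.3 77.7 82.5]
bottle 316 [657.3 447.8] 
[... 1032 characters left out ...]
4/27
196  74/23  79/31  90/33  92/31  85/31  74/30  86/47 128/51 167/50 166/52 164/49 160/31 157/33 155/32 143/33 105/26
197  76/23  86/30  92/31  93/35  85/31  68/34  67/48 104/47 131/50 120/45 141/49 160/32 157/28 149/32 142/23 115/26
198  63/22  78/23  91/30  90/33  89/32 110/31 134/30 136/30 132/33 126/34 141/31 158/30 158/34 152/27 141/26 115/27
199  58/16  78/21  87/28  92/32  92/33 121/33 149/30 153/28 157/30 150/32 154/35 163/29 159/29 145/31 134/27 133/22
200  57/12  76/23  82/21  95/29 105/32 135/29 164/30 162/35 162/31 165/35 167/29 161/32 145/33 136/26 140/25 149/24
201  43/10  69/19  80/26  83/26  91/22 130/32 165/30 162/33 165/30 161/32 157/28 148/26 139/26 126/21  86/22  74/12
```

View pics/c2.png

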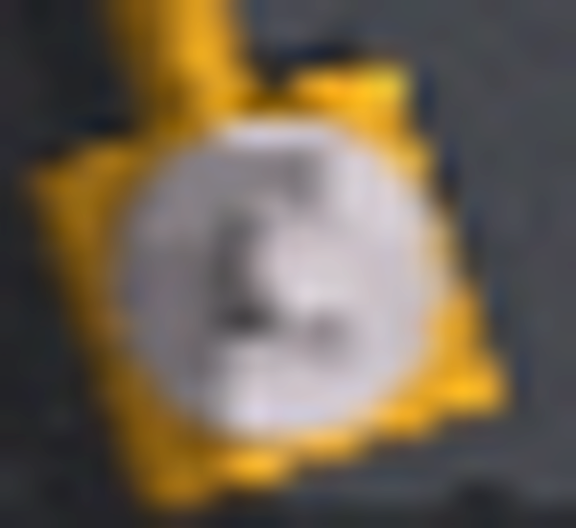

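The crop shows the collar disc centred near (280,285), with the small shaft centred near (300,280), on the dark base. The measured spindle (495,-141) mm agrees with mouth minus 95 mm along burner x, which gives (496,-142). Head height is 115, head size 24x90 and brick height 114, all as given. Now the approach numbers.

```bash
cat > d.py <<'E'
from h import *
import sys
from scipy.spatial.transform import Rotation as R
def delta(x,y,z,jaw):
    "mm, deg: turn about tool x (5deg units), then shift in the turned tool frame (30mm units)"
    s=robot.sense();A=R.from_euler('xyz',s['eef_rot'],degrees=True);M=A.as_matrix()
    c=[]
    for j in (jaw,jaw+180):
        Y=np.array([np.cos(np.radians(j)),np.sin(np.radians(j)),0]);X=np.array([0,0,-1.]);G=np.stack([X,Y,np.cross(X,Y)],1)
        c.append((A.inv()*R.from_matrix(G)).as_rotvec(degrees=True)/5)
        sh=G.T@(np.array([x,y,z])/1000-s['tcp_pos'])/.03
        print('jaw',j,'turn',c[-1].round(3),'shift',sh.round(3))
    print('t',round(s['t'],2),'tcp',(s['tcp_pos']*1000).round(1),'jawyaw',np.degrees(np.arctan2(M[1,1],M[0,1])).round(2),'xaxis',M[:,0].round(4),'w',s['width'].round(4),'F',s['contact_force'].round(1),'q',s['q'].round(0))
if __name__=='__main__': delta(*map(float,sys.argv[1:5]))
E
python3 d.py 442.8 -343.2 100 157.7
```

```text
jaw 157.7 turn [2.64e+01 1.30e-02 9.00e-03] shift [ 5.075 -6.291  8.016]
jaw 337.7 turn [-9.6e+00 -8.0e-03  1.0e-02] shift [ 5.075  6.291 -8.016]Traceback (most recent call last):
  File "d.py", line 14, in <module>
    if __name__=='__main__': delta(*map(float,sys.argv[1:5]))
                             ~~~~~^^^^^^^^^^^^^^^^^^^^^^^^^^^
  File "d.py", line 13, in delta
    print('t',round(s['t'],2),'tcp',(s['tcp_pos']*1000).round(1),'jawyaw',np.degrees(np.arctan2(M[1,1],M[0,1])).round(2),'xaxis',M[:,0].round(4),'w',s['width'].round(4),'F',s['contact_force'].round(1),'q',s['q'].round(0))
                                                                                                                                                     ^^^^^^^^^^^^^^^^
AttributeError: 'float' object has no attribute 'round'
```

```bash
sed -i "s/s\['width'\].round(4)/round(float(s['width']),4)/" d.py
```

Emit:
{"api": "drive_tool", "payload": {"plan": [[[-1,0,0],[0.4,0,0],0],[[-1,0,0],[0.4,0,0],0],[[-1,0,0],[0.4,0,0],0],[[-1,0,0],[0.4,0,0],0],[[-1,0,0],[0.4,0,0],0],[[-1,0,0],[0.4,0,0],0],[[-1,0,0],[0.4,0,0],0],[[-1,0,0],[0.4,0,0],0]]}}

```text
t: 0.77
tcp_pos: [0.1769, -0.4941, 0.1558]
eef_rot: [-142.7, 90.0, 97.2]
contact_force: [0.1, -0.3, 0.3]
width: 0.0882
```

Emit:
{"api": "drive_tool", "payload": {"plan": [[[-1,0,0],[0,0,0],0],[[-0.6,0,0],[0,0,0],0],[[0,0,0],[0.3,0.8,-1],0],[[0,0,0],[0.3,0.8,-1],0],[[0,0,0],[0.3,0.8,-1],0],[[0,0,0],[0.3,0.8,-1],0],[[0,0,0],[0,0.8,-1],0],[[0,0,0],[0,0.8,-1],0]]}}

```text
t: 1.43
tcp_pos: [0.3797, -0.3809, 0.12]
eef_rot: [-124.6, 89.9, 123.1]
contact_force: [0.1, -0.6, 1.0]
width: 0.0881
```

```bash
python3 d.py 442.8 -343.2 100 157.7
```

```text
jaw 157.7 turn [3.5998e+01 2.3000e-02 1.6000e-02] shift [ 0.667 -1.469  1.96 ]
jaw 337.7 turn [-0.002 -0.01   0.015] shift [ 0.667  1.469 -1.96 ]
t 1.43 tcp [ 379.7 -380.9  120. ] jawyaw -22.31 xaxis [-9.0e-04  1.3e-03 -1.0e+00] w 0.0881 F [ 0.1 -0.6  1. ] q [-58.  28.  93.  -0.  59. -35.]
```

Emit:
{"api": "drive_tool", "payload": {"plan": [[[0,0,0],[0,0.735,-0.98],0],[[0,0,0],[0,0.735,-0.98],0],[[0,0,0],[0.6,0,0],0],[[0,0,0],[0.6,0,0],0],[[0,0,0],[0.6,0,0],0],[[0,0,0],[0.6,0,0],0],[[0,0,0],[0.1,0,0],0],[[0,0,0],[0,0,0],0]]}}

```text
t: 2.1
tcp_pos: [0.4412, -0.3443, 0.0448]
eef_rot: [-117.8, 89.9, 129.9]
contact_force: [0.3, -0.3, -1.0]
width: 0.0878
```

Emit:
{"api": "drive_tool", "payload": {"plan": [[[0,0,0],[0,0,0],1],[[0,0,0],[0,0,0],1],[[0,0,0],[0,0,0],1],[[0,0,0],[0,0,0],1],[[0,0,0],[0,0,0],1],[[0,0,0],[0,0,0],1],[[0,0,0],[0,0,0],1],[[0,0,0],[0,0,0],1]]}}

```text
t: 2.77
tcp_pos: [0.4416, -0.3447, 0.0458]
eef_rot: [56.6, 90.0, -55.7]
contact_force: [-0.7, 1.3, 0.5]
width: 0.0372
```

```bash
python3 d.py 442.8 -343.2 45 157.7
```

```text
jaw 157.7 turn [ 3.5999e+01 -1.0000e-03 -1.0000e-03] shift [ 0.026 -0.018  0.063]
jaw 337.7 turn [-0.001  0.    -0.001] shift [ 0.026  0.018 -0.063]
t 2.77 tcp [ 441.6 -344.7   45.8] jawyaw -22.3 xaxis [ 0. -0. -1.] w 0.0372 F [-0.7  1.3  0.5] q [-50.  36.  92.  -0.  52. -28.]
```

Emit:
{"api": "drive_tool", "payload": {"plan": [[[0,0,0],[0,0,0],1],[[0,0,0],[0,0,0],1],[[0,0,0],[0,0,0],1],[[0,0,0],[0,0,0],1],[[0,0,0],[0,0,0],1],[[0,0,0],[0,0,0],1]]}}

```text
t: 3.27
tcp_pos: [0.4416, -0.3447, 0.0456]
eef_rot: [-117.7, 90.0, 130.0]
contact_force: [0.4, 0.3, -0.8]
width: 0.0136
```

Emit:
{"api": "drive_tool", "payload": {"plan": [[[0,0,0],[-0.3,0,0],1],[[0,0,0],[-0.5,0,0],1],[[0,0,0],[-1,0,0],1],[[1,0,0],[-1,0,0],1],[[1,0,0],[-0.2,0,0],1],[[1,0,0],[0,0,0],1],[[1,0,0],[0,0,0],1],[[1,0,0],[0,0,0],1]]}}

```text
t: 3.93
tcp_pos: [0.4416, -0.3447, 0.1365]
eef_rot: [86.0, 90.0, -51.5]
contact_force: [0.1, -0.2, -2.1]
width: 0.0137
```

Emit:
{"api": "drive_tool", "payload": {"plan": [[[1,0,0],[0,0,0],1],[[1,0,0],[0,0,0],1],[[1,0,0],[0,0,0],1],[[1,0,0],[0,0,0],1],[[1,0,0],[0,0,0],1],[[0.18,0,0],[0,0,0],1],[[0,0,0],[0,0,0],1]]}}

```text
t: 4.52
tcp_pos: [0.4416, -0.3447, 0.1361]
eef_rot: [109.1, 90.0, -54.0]
contact_force: [-1.1, -0.8, -2.1]
width: 0.0139
```

```bash
python3 d.py 495.5 -141.7 135 106.8
```

```text
jaw 106.8 turn [-3.5985e+01  3.0000e-03 -1.0000e-03] shift [0.037 5.958 3.677]
jaw 286.8 turn [ 0.015 -0.001 -0.002] shift [ 0.037 -5.958 -3.677]
t 4.52 tcp [ 441.6 -344.7  136.1] jawyaw -73.12 xaxis [ 1.e-04 -1.e-04 -1.e+00] w 0.0139 F [-1.1 -0.8 -2.1] q [-50.  29.  88.  -0.  63.  23.]
```

```bash
python3 - <<'E'
from m import *
c=cap('scene');W=pts(c);im=c['image'];b,g,r=[im[...,i].astype(int) for i in range(3)]
s=robot.sense();L=W-s['tcp_pos'];a=np.radians(16.85);ux=np.array([np.cos(a),np.sin(a),0]);uy=np.array([-ux[1],ux[0],0])
X=L@ux*1e3;Y=L@uy*1e3;Z=L[...,2]*1e3
box_=(c['depth']>0)&(abs(X)<45)&(abs(Y)<40)&(Z>-60)&(Z<15)
red=box_&(r>2.5*g)&(r>50)
f=lambda m:print(m.sum(),'x',np.percentile(X[m],[5,50,95]).round(1),'y',np.percentile(Y[m],[3,50,97]).round(1),'z',np.percentile(Z[m],[3,50,97]).round(1))
f(red); e=red&(X>22);f(e)
hub=box_&~red&(Z<-17);f(hub); f(hub&(X>12)&(Z<-22)&(Z>-42))
v,u=np.nonzero(box_);cr=im[v.min()-10:v.max()+10,u.min()-10:u.max()+10]
cv2.imwrite('pics/c3.png',cv2.resize(cr,None,fx=7,fy=7,interpolation=cv2.INTER_CUBIC)[:600,:800]);print(cr.shape)
E
```

```text
101 x [-9.4 25.  35.4] y [-7.4 -1.2  6.2] z [-13.7   5.4   7.6]
54 x [24.3 33.  36.1] y [-7.2 -1.3  5.2] z [-15.   -0.7   7.1]
156 x [ 4.7 21.  23.8] y [-18.3  -4.8  16.8] z [-45.9 -31.8 -18.6]
91 x [19.1 21.5 24.1] y [-18.2  -2.3  16.8] z [-41.2 -32.8 -22.5]
(46, 41, 3)
```

View pics/c3.png

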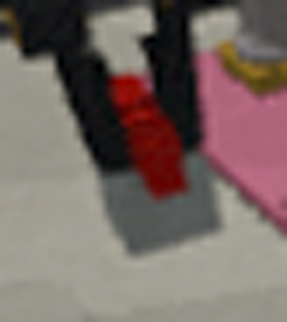

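The crop shows the red bar held between the fingers with the hub below it, upright and square. The hub's front face is at +21.5 mm, so the key sits about 3 mm forward of the TCP along the bar. I'll compare the two cameras on the burner head.

```bash
python3 - <<'E'
from m import *
for n in('scene','top'):
    c=np.load(n+'.npz') if n=='scene' else cap('top');W=pts(c)*1000;V=c['depth']>0
    m=V&(abs(W[...,0]-587)<45)&(abs(W[...,1]+114.5)<65)&(W[...,2]>111)&(W[...,2]<121)
    P=W[m];print(n,m.sum(),box(P/1000),np.median(P[:,2]))
    # front (+x) face of head seen by scene
    a=np.radians(16.85);ux=np.array([np.cos(a),np.sin(a),0]);uy=np.array([-ux[1],ux[0],0]);L=W-[586.8,-114.5,0]
    X=L@ux;Y=L@uy
    k=V&(abs(X)<25)&(abs(Y)<35)&(W[...,2]>95)&(W[...,2]<109);print('face X',np.percentile(X[k],[10,50,90]).round(1),k.sum())
    k=V&(abs(X)<14)&(abs(Y)<60)&(W[...,2]>112);print('Y ext',np.percentile(Y[k],[1,99]).round(1))
    if n=='top':
        S=W-[495.9,-142,0];X=S@ux;Y=S@uy;k=V&(abs(X)<14)&(abs(Y)<14)&(W[...,2]>43)&(W[...,2]<57);print('shaft',k.sum(),X[k].mean(),Y[k].mean())
        k=V&(np.hypot(X,Y)<25)&(W[...,2]>26)&(W[...,2]<57);print('collar',cv2.minEnclosingCircle(np.c_[X[k],Y[k]].astype(np.float32)))
E
python3 d.py 493.0 -142.4 108 106.8
```

```text
scene 210 (array([ 589.8, -112.6]), array([27.6, 89.6]), 16.8) 113.41850821118655
face X [12.7 14.5 15.9] 111
Y ext [-42.2  44.1]
top 314 (array([ 586.8, -114.7]), array([24. , 90.5]), 17.0) 115.52422948571672
face X [-11.8 -11.8 -11.6] 14
Y ext [-44.   44.4]
shaft 26 -0.02130276653374656 0.7833923553153505
collar ((-0.6388818621635437, -0.23479965329170227), 24.407114028930664)
jaw 106.8 turn [-3.5974e+01  1.0000e-03 -1.0000e-03] shift [0.932 5.96  3.59 ]
jaw 286.8 turn [ 0.026 -0.001 -0.001] shift [ 0.932 -5.96  -3.59 ]
t 4.62 tcp [ 441.6 -344.7  136. ] jawyaw -73.07 xaxis [ 1.e-04 -0.e+00 -1.e+00] w 0.0139 F [-0.2  0.2 -2.1] q [-50.  29.  88.   0.  63.  23.]
```

```bash
python3 d.py 494.2 -141.7 108 106.8|sed -n 2p
```

```text
jaw 286.8 turn [ 0.026 -0.001 -0.001] shift [ 0.932 -5.971 -3.635]
```

Emit:
{"api": "drive_tool", "payload": {"plan": [[[0,0,0],[0,-0.5,-0.3],1],[[0,0,0],[0,-0.9,-0.55],1],[[0,0,0],[0,-0.9,-0.55],1],[[0,0,0],[0,-0.9,-0.55],1],[[0,0,0],[0,-0.9,-0.55],1],[[0,0,0],[0,-0.9,-0.55],1],[[0,0,0],[0.5,-0.9,-0.55],1],[[0,0,0],[0.4,0,0],1]]}}

```text
t: 5.28
tcp_pos: [0.4946, -0.1397, 0.1087]
eef_rot: [-149.4, 89.9, 47.7]
contact_force: [-0.1, 0.6, -2.9]
width: 0.0141
```

```bash
python3 d.py 494.2 -141.7 100 106.8
```

```text
jaw 106.8 turn [-3.5931e+01 -9.0000e-03 -1.6000e-02] shift [ 0.29  -0.06  -0.031]
jaw 286.8 turn [ 0.069 -0.01   0.006] shift [0.29  0.06  0.031]
t 5.28 tcp [ 494.6 -139.7  108.7] jawyaw -72.86 xaxis [ 7.e-04  7.e-04 -1.e+00] w 0.0141 F [-0.1  0.6 -2.9] q [-29.  26.  98.   0.  56.  44.]
```

Emit:
{"api": "drive_tool", "payload": {"plan": [[[0.03,0,0],[0,0,0],1],[[0,0,0],[0,0,0],1],[[0,0,0],[0,0,0],1]]}}

```text
t: 5.53
tcp_pos: [0.4941, -0.145, 0.1094]
eef_rot: [129.3, 89.9, -34.1]
contact_force: [0.2, 0.7, -0.9]
width: 0.014
```

```bash
python3 d.py 494.2 -141.7 100 106.8
```

```text
jaw 106.8 turn [ 3.5967e+01 -1.5000e-02  1.2000e-02] shift [0.315 0.102 0.036]
jaw 286.8 turn [-0.033 -0.008 -0.01 ] shift [ 0.315 -0.102 -0.036]
t 5.53 tcp [ 494.1 -145.   109.4] jawyaw -73.36 xaxis [ 9.e-04 -6.e-04 -1.e+00] w 0.014 F [ 0.2  0.7 -0.9] q [-29.  26.  98.  -0.  56.  44.]
```

Emit:
{"api": "drive_tool", "payload": {"plan": [[[0,0,0],[0,-0.07,-0.035],1],[[0,0,0],[0,0,0],1],[[0,0,0],[0,0,0],1],[[0,0,0],[0,0,0],1],[[0,0,0],[0,0,0],1],[[0,0,0],[0,0,0],1],[[0,0,0],[0,0,0],1]]}}

```text
t: 6.12
tcp_pos: [0.4942, -0.1418, 0.1087]
eef_rot: [-105.2, 90.0, 91.4]
contact_force: [-0.7, 0.5, -1.8]
width: 0.0137
```

```bash
python3 d.py 494.2 -141.7 100 106.8
```

```text
jaw 106.8 turn [35.969  0.     0.   ] shift [0.291 0.004 0.   ]
jaw 286.8 turn [-0.031 -0.     0.   ] shift [ 0.291 -0.004 -0.   ]
t 6.12 tcp [ 494.2 -141.8  108.7] jawyaw -73.36 xaxis [-0.  0. -1.] w 0.0137 F [-0.7  0.5 -1.8] q [-29.  26.  98.   0.  56.  44.]
```

Emit:
{"api": "drive_tool", "payload": {"plan": [[[0,0,0],[0.15,0,0],1],[[0,0,0],[0.15,0,0],1],[[0,0,0],[0.1,0,0],1],[[0,0,0],[0.1,0,0],1],[[0,0,0],[0.05,0,0],1],[[0,0,0],[0,0,0],1],[[0,0,0],[0,0,0],1],[[0,0,0],[0,0,0],1]]}}

```text
t: 6.78
tcp_pos: [0.4943, -0.1418, 0.0923]
eef_rot: [135.7, 90.0, -27.6]
contact_force: [-1.1, -0.6, -1.3]
width: 0.0136
```

```bash
python3 d.py 494.2 -141.7 75.5 106.8
```

```text
jaw 106.8 turn [ 3.597e+01 -3.000e-03  3.000e-03] shift [ 0.562  0.004 -0.003]
jaw 286.8 turn [-0.03  -0.002 -0.002] shift [ 0.562 -0.004  0.003]
t 6.78 tcp [ 494.3 -141.8   92.3] jawyaw -73.35 xaxis [ 2.e-04 -1.e-04 -1.e+00] w 0.0136 F [-1.1 -0.6 -1.3] q [-29.  27.  99.   0.  54.  44.]
```

Emit:
{"api": "drive_tool", "payload": {"plan": [[[0,0,0],[0.06,0,0],1],[[0,0,0],[0.06,0,0],1],[[0,0,0],[0,0,0],1],[[0,0,0],[0,0,0],1]]}}

```text
t: 7.12
tcp_pos: [0.4949, -0.1422, 0.0901]
eef_rot: [132.6, 89.9, -30.8]
contact_force: [-2.6, 1.4, 12.3]
width: 0.0134
```

Emit:
{"api": "drive_tool", "payload": {"plan": [[[0.5,0,0],[-0.03,0,0],1],[[0.5,0,0],[0,0,0],1],[[0.5,0,0],[0,0,0],1],[[0.5,0,0],[0,0,0],1],[[0,0,0],[0.03,0,0],1],[[0,0,0],[0,0,0],1],[[0,0,0],[0,0,0],1]]}}

```text
t: 7.7
tcp_pos: [0.4944, -0.1421, 0.09]
eef_rot: [111.8, 89.9, -61.6]
contact_force: [-5.6, -0.8, 14.6]
width: 0.0137
```

```bash
python3 d.py 494.2 -141.7 75.5 106.8; python3 -c "
from h import *;print(robot.sense()['ft_torque'])"
```

```text
jaw 106.8 turn [ 3.3974e+01 -2.1000e-02  6.0000e-03] shift [ 0.484  0.016 -0.001]
jaw 286.8 turn [-2.026 -0.004 -0.014] shift [ 0.484 -0.016  0.001]
t 7.7 tcp [ 494.4 -142.1   90. ] jawyaw -83.33 xaxis [ 6.0e-04 -1.1e-03 -1.0e+00] w 0.0137 F [-5.6 -0.8 14.6] q [-29.  28.  99.  -0.  54.  54.]
[0.14727939 1.02970868 0.09440323]
```

Emit:
{"api": "drive_tool", "payload": {"plan": [[[-0.6,0,0],[0,0,0],1],[[-0.6,0,0],[0,0,0],1],[[-0.6,0,0],[0,0,0],1],[[-0.6,0,0],[0,0,0],1],[[-0.6,0,0],[0,0,0],1],[[-0.6,0,0],[0,0,0],1],[[-0.4,0,0],[0,0,0],1],[[0,0,0],[0,0,0],1]]}}

```text
t: 8.37
tcp_pos: [0.4956, -0.1422, 0.0905]
eef_rot: [131.5, 89.7, -21.7]
contact_force: [-0.2, 1.4, 12.9]
width: 0.0136
```

```bash
python3 d.py 494.2 -141.7 75.5 106.8|tail -1; python3 -c "
from h import *;print(robot.sense()['ft_torque'])"
```

```text
t 8.37 tcp [ 495.6 -142.2   90.5] jawyaw -63.25 xaxis [ 0.0043 -0.0017 -1.    ] w 0.0136 F [-0.2  1.4 12.9] q [-29.  28.  99.   0.  54.  34.]
[ 0.34559757 -0.01574337 -0.08953624]
```

Emit:
{"api": "drive_tool", "payload": {"plan": [[[1,0,0],[0,0,0],1],[[1,0,0],[0,0,0],1],[[0,0,0],[0,0,0.04],1],[[0,0,0],[0,0,0.04],1],[[0,0,0],[0,0,0],1],[[0,0,0],[0,0,0],1]]}}

```text
t: 8.87
tcp_pos: [0.4937, -0.1428, 0.0906]
eef_rot: [146.2, 89.7, -17.2]
contact_force: [2.1, 2.9, 12.5]
width: 0.0135
```

Emit:
{"api": "drive_tool", "payload": {"plan": [[[0,0,0],[0,0,-0.04],1],[[0,0,0],[0,0,-0.04],1],[[0,0,0],[0,0,-0.04],1],[[0,0,0],[0,0,-0.04],1],[[0,0,0],[0,0,0],1],[[0,0,0],[0,0,0],1]]}}

```text
t: 9.37
tcp_pos: [0.4967, -0.142, 0.0901]
eef_rot: [88.1, 89.9, -75.3]
contact_force: [-6.0, -2.9, 13.8]
width: 0.014
```

```bash
python3 d.py 494.2 -141.7 75.5 106.8|tail -2; python3 -c "
from h import *;print(robot.sense()['ft_torque'])"
```

```text
jaw 286.8 turn [-0.023  0.001 -0.026] shift [ 0.488 -0.032  0.076]
t 9.37 tcp [ 496.7 -142.    90.1] jawyaw -73.31 xaxis [ 6.0e-04 -2.2e-03 -1.0e+00] w 0.014 F [-6.  -2.9 13.8] q [-29.  28.  98.  -0.  54.  44.]
[-0.44876166  1.28124726  0.07404787]
```

Emit:
{"api": "drive_tool", "payload": {"plan": [[[0,0,0],[0,0,0.06],1],[[0,0,0],[0,-0.04,0],1],[[0,0,0],[0,-0.04,0],1],[[0,0,0],[0,0,0],1],[[0,0,0],[0,0,0],1]]}}

```text
t: 9.78
tcp_pos: [0.4951, -0.1399, 0.0894]
eef_rot: [134.8, 89.8, -28.6]
contact_force: [4.0, -1.8, 3.7]
width: 0.0139
```

Emit:
{"api": "drive_tool", "payload": {"plan": [[[0,0,0],[0,0.04,0],1],[[0,0,0],[0,0.04,0],1],[[0,0,0],[0,0.04,0],1],[[0,0,0],[0,0.04,0],1],[[0,0,0],[0,0,0],1],[[0,0,0],[0,0,0],1]]}}

```text
t: 10.28
tcp_pos: [0.4952, -0.1419, 0.0884]
eef_rot: [-89.7, 89.7, 107.0]
contact_force: [2.4, 11.9, 7.1]
width: 0.0137
```

```bash
python3 d.py 494.2 -141.7 75.5 106.8|tail -2; python3 -c "
from h import *;print(robot.sense()['ft_torque'])"
```

```text
jaw 286.8 turn [-0.036  0.     0.054] shift [ 0.43  -0.015  0.031]
t 10.28 tcp [ 495.2 -141.9   88.4] jawyaw -73.38 xaxis [-0.0014  0.0045 -1.    ] w 0.0137 F [ 2.4 11.9  7.1] q [-29.  28.  98.   0.  54.  44.]
[ 2.27853534e+00 -5.74995105e-01 -1.95937339e-03]
```

Emit:
{"api": "drive_tool", "payload": {"plan": [[[0,0,0],[0,-0.06,0],1],[[0,0,0],[0,-0.05,0],1],[[0,0,0],[0.03,0,0],1],[[0,0,0],[0.05,0,0],1],[[0,0,0],[0.05,0,0],1],[[0,0,0],[0,0,0],1],[[0,0,0],[0,0,0],1]]}}

```text
t: 10.87
tcp_pos: [0.4951, -0.1406, 0.0851]
eef_rot: [174.0, 89.9, 10.6]
contact_force: [4.0, 3.5, 7.1]
width: 0.0138
```

```bash
python3 d.py 494.2 -141.7 75.5 106.8|tail -2; python3 -c "
from h import *;print(robot.sense()['ft_torque'])"
```

```text
jaw 286.8 turn [-0.035 -0.017 -0.002] shift [0.321 0.025 0.039]
t 10.87 tcp [ 495.1 -140.6   85.1] jawyaw -73.38 xaxis [ 1.5e-03  3.0e-04 -1.0e+00] w 0.0138 F [4.  3.5 7.1] q [-29.  28.  99.   0.  53.  44.]
[ 0.54947782 -0.89535156 -0.07588374]
```

Emit:
{"api": "drive_tool", "payload": {"plan": [[[0,0,0],[0.03,-0.015,-0.025],1],[[0,0,0],[0.06,0,0],1],[[0,0,0],[0.06,0,0],1],[[0,0,0],[0.06,0,0],1],[[0,0,0],[0.06,0,0],1],[[0,0,0],[0,0,0],1],[[0,0,0],[0,0,0],1]]}}

```text
t: 11.45
tcp_pos: [0.4956, -0.1405, 0.0782]
eef_rot: [129.3, 89.9, -34.1]
contact_force: [-1.7, 1.7, 20.6]
width: 0.0141
```

```bash
python3 d.py 494.2 -141.7 75.5 106.8|tail -2; python3 -c "
from h import *;print(robot.sense()['ft_torque'])"
```

```text
jaw 286.8 turn [-0.031 -0.011 -0.014] shift [0.091 0.026 0.056]
t 11.45 tcp [ 495.6 -140.5   78.2] jawyaw -73.36 xaxis [ 1.3e-03 -9.0e-04 -1.0e+00] w 0.0141 F [-1.7  1.7 20.6] q [-29.  29.  99.  -0.  52.  44.]
[ 0.42915454  0.37230346 -0.13800164]
```

Emit:
{"api": "drive_tool", "payload": {"plan": [[[0.5,0,0],[0,0,0],1],[[0.5,0,0],[0,0,0],1],[[0,0,0],[0.03,0,0],1],[[0,0,0],[0,0,0],1],[[0,0,0],[0,0,0],1]]}}

```text
t: 11.87
tcp_pos: [0.4952, -0.1403, 0.0759]
eef_rot: [137.3, 90.0, -31.1]
contact_force: [2.1, 0.2, 5.1]
width: 0.0134
```

```bash
python3 d.py 494.2 -141.7 75.5 106.8|tail -2; python3 -c "
from h import *;print(robot.sense()['ft_torque'])"
```

```text
jaw 286.8 turn [-1.033 -0.002 -0.002] shift [0.014 0.035 0.047]
t 11.87 tcp [ 495.2 -140.3   75.9] jawyaw -78.36 xaxis [ 2.e-04 -1.e-04 -1.e+00] w 0.0134 F [2.1 0.2 5.1] q [-29.  29.  99.  -0.  52.  49.]
[ 0.09764751 -0.44087841 -0.05110682]
```

Good, it freed. I'll press further until it is solidly seated.

Emit:
{"api": "drive_tool", "payload": {"plan": [[[0.3,0,0],[0.05,0,0],1],[[0,0,0],[0.05,0,0],1],[[0,0,0],[0.03,0,0],1],[[0,0,0],[0,0,0],1],[[0,0,0],[0,0,0],1]]}}

```text
t: 12.28
tcp_pos: [0.4954, -0.1404, 0.075]
eef_rot: [119.2, 89.9, -50.6]
contact_force: [-10.3, 5.6, 39.6]
width: 0.0137
```

```bash
python3 d.py 494.2 -141.7 75.5 106.8|tail -2; python3 -c "
from h import *;print(robot.sense()['ft_torque'])"
```

```text
jaw 286.8 turn [-1.323 -0.008 -0.016] shift [-0.017  0.029  0.052]
t 12.28 tcp [ 495.4 -140.4   75. ] jawyaw -79.81 xaxis [ 0.001  -0.0012 -1.    ] w 0.0137 F [-10.3   5.6  39.6] q [-29.  29.  99.  -0.  52.  51.]
[0.95751549 1.5840084  0.05315554]
```

Emit:
{"api": "drive_tool", "payload": {"plan": [[[0,0,0],[-0.1,0,0],1],[[0,0,0],[0,0,0],0],[[0,0,0],[0,0,0],0],[[0,0,0],[0,0,0],0],[[0,0,0],[0,0,0],0],[[0,0,0],[0,0,0],0],[[0,0,0],[0,0,0],0],[[0,0,0],[0,0,0],0]]}}

```text
t: 12.95
tcp_pos: [0.4951, -0.14, 0.0746]
eef_rot: [-37.9, 90.0, 152.2]
contact_force: [-0.4, -0.2, -0.2]
width: 0.0584
```

Emit:
{"api": "drive_tool", "payload": {"plan": [[[0,0,0],[0,0,0],0],[[0,0,0],[-0.3,0,0],0],[[0,0,0],[-0.6,0,0],0],[[0,0,0],[-1,0,0],0],[[0,0,0],[-1,0,0],0],[[0,0,0],[-1,0,0],0],[[0,0,0],[-1,0,0],0],[[0,0,0],[-1,0,0],0]]}}

```text
t: 13.62
tcp_pos: [0.4948, -0.1399, 0.2542]
eef_rot: [141.6, 90.0, -28.3]
contact_force: [0.3, -0.1, -0.7]
width: 0.088
```

```bash
python3 d.py 487 357 255 90
```

```text
jaw 90.0 turn [-3.397e+01  8.000e-03 -1.200e-02] shift [-0.027 16.562 -0.261]
jaw 270.0 turn [ 2.03  -0.008 -0.005] shift [ -0.027 -16.562   0.261]
t 13.62 tcp [ 494.8 -139.9  254.2] jawyaw -79.85 xaxis [ 7.e-04 -4.e-04 -1.e+00] w 0.088 F [ 0.3 -0.1 -0.7] q [-29.  16.  88.   0.  76.  51.]
```

Emit:
{"api": "drive_tool", "payload": {"plan": [[[1,0,0],[0,0,0],0],[[1,0,0],[0,0,0],0],[[0,0,0],[0,-0.6,0],0],[[0,0,0],[0,-1,0],0],[[0,0,0],[0,-1,0],0],[[0,0,0],[0,-1,0],0],[[0,0,0],[0,-1,0],0],[[0,0,0],[0,-1,0],0]]}}

```text
t: 14.28
tcp_pos: [0.4943, 0.0293, 0.2526]
eef_rot: [170.2, 90.0, -9.7]
contact_force: [0.3, 0.4, -0.1]
width: 0.0883
```

Emit:
{"api": "drive_tool", "payload": {"plan": [[[0,0,0],[0,-1,-0.05],0],[[0,0,0],[0,-1,-0.05],0],[[0,0,0],[0,-1,-0.05],0],[[0,0,0],[0,-1,-0.05],0],[[0,0,0],[0,-1,-0.05],0],[[0,0,0],[0,-1,-0.05],0],[[0,0,0],[0,-1,-0.05],0],[[0,0,0],[0,-1,-0.05],0]]}}

```text
t: 14.95
tcp_pos: [0.5058, 0.2695, 0.2526]
eef_rot: [-167.9, 90.0, 12.2]
contact_force: [1.3, 0.3, 0.8]
width: 0.0882
```

```bash
python3 d.py 507 357 56 90|tail -2; python3 - <<'E'
from m import *
c=cap('top');W=pts(c)*1e3;im=c['image'];b,g,r=[im[...,i].astype(int) for i in range(3)];V=c['depth']>0
m=V&(abs(W[...,0]-495)<50)&(abs(W[...,1]+141)<50)&(r>2.5*g)&(r>50)
P=W[m];print('bar',m.sum(),box(P[P[:,2]>70]/1000),np.percentile(P[:,2],[10,50,90]))
# blank: axis from tube & handle points
m=V&(abs(W[...,1]-357)<20)&(W[...,0]>430)&(W[...,0]<645)&(W[...,2]>62)
P=W[m];print('blank',m.sum(),box(P/1000),np.percentile(P[:,0],[.5,99.5]))
for a,e in((440,540),(555,630)):
    k=(P[:,0]>a)&(P[:,0]<e);print(P[k].mean(0).round(1),np.percentile(P[k][:,1],[2,98]).round(1))
s=cap('scene')['image'];A=cv2.resize(s[190:290,140:260],None,fx=3.3,fy=3.3,interpolation=cv2.INTER_CUBIC)
B=cv2.resize(im[130:230,270:390],None,fx=3.3,fy=3.3,interpolation=cv2.INTER_CUBIC);cv2.imwrite('pics/c4.png',np.hstack([A,B]))
E
```

```text
jaw 270.0 turn [ 0.032 -0.006  0.001] shift [ 6.555 -2.917 -0.042]
t 14.95 tcp [505.8 269.5 252.6] jawyaw -89.84 xaxis [ 6.e-04  1.e-04 -1.e+00] w 0.0882 F [1.3 0.3 0.8] q [ 16.  24.  77.  -0.  79. 106.]
bar 134 (array([ 495.6, -140.8]), array([59.4, 13. ]), 8.7) [72.26482321 83.62795927 86.31838042]
blank 7 (array([633.5, 352.4]), array([10.4,  3.6]), 40.2) [628.51668211 637.10146793]<stdin>:9: RuntimeWarning: Mean of empty slice.
  ret = um.true_divide(
Traceback (most recent call last):
IndexError: index -1 is out of bounds for axis 0 with size 0
```

The key's bar is centred at (495.6,-140.8) with its top at 84 mm (30+54), so it is fully seated. On to the handle.

Emit:
{"api": "drive_tool", "payload": {"plan": [[[0,0,0],[0,-0.97,0],0],[[0,0,0],[0,-0.97,-0.02],0],[[0,0,0],[0.5,-0.97,-0.02],0],[[0,0,0],[1,0,0],0],[[0,0,0],[1,0,0],0],[[0,0,0],[1,0,0],0],[[0,0,0],[0.5,0,0],0],[[0,0,0],[0,0,0],0]]}}

```text
t: 15.67
tcp_pos: [0.5056, 0.3546, 0.1288]
eef_rot: [24.0, 89.6, -155.8]
contact_force: [-0.6, -1.6, -0.4]
width: 0.0883
```

```bash
python3 d.py 507 357 56 90|tail -2
```

```text
jaw 270.0 turn [ 0.03   0.066 -0.029] shift [ 2.426 -0.08  -0.047]
t 15.67 tcp [505.6 354.6 128.8] jawyaw -89.85 xaxis [-0.0057 -0.0026 -1.    ] w 0.0883 F [-0.6 -1.6 -0.4] q [ 24.  36.  77.   0.  67. 114.]
```

Emit:
{"api": "drive_tool", "payload": {"plan": [[[0,0,0],[0.6,-0.06,-0.03],0],[[0,0,0],[0.6,0,0],0],[[0,0,0],[0.6,0,0],0],[[0,0,0],[0.4,0,0],0],[[0,0,0],[0.22,0,0],0],[[0,0,0],[0,0,0],0],[[0,0,0],[0,0,0],0]]}}

```text
t: 16.25
tcp_pos: [0.5084, 0.3572, 0.0603]
eef_rot: [-155.1, 89.9, 25.0]
contact_force: [-0.2, -0.1, 1.1]
width: 0.0883
```

Emit:
{"api": "drive_tool", "payload": {"plan": [[[0,0,0],[0,0,0],1],[[0,0,0],[0,0,0],1],[[0,0,0],[0,0,0],1],[[0,0,0],[0,0,0],1],[[0,0,0],[0,0,0],1],[[0,0,0],[0,0,0],1],[[0,0,0],[0,0,0],1],[[0,0,0],[0,0,0],1]]}}

```text
t: 16.92
tcp_pos: [0.508, 0.3571, 0.0592]
eef_rot: [144.1, 90.0, -35.8]
contact_force: [0.4, 0.6, 0.7]
width: 0.0371
```

Emit:
{"api": "drive_tool", "payload": {"plan": [[[0,0,0],[0,0,0],1],[[0,0,0],[0,0,0],1],[[0,0,0],[0,0,0],1],[[0,0,0],[0,0,0],1],[[0,0,0],[0,0,0],1],[[0,0,0],[0,0,0],1]]}}

```text
t: 17.42
tcp_pos: [0.5079, 0.3571, 0.0592]
eef_rot: [-8.5, 90.0, 171.6]
contact_force: [0.8, 0.5, -0.4]
width: 0.0215
```

```bash
python3 d.py 507 357 56 90|tail -2
```

```text
jaw 270.0 turn [0.03  0.001 0.   ] shift [0.107 0.003 0.031]
t 17.42 tcp [507.9 357.1  59.2] jawyaw -89.85 xaxis [-1.e-04  0.e+00 -1.e+00] w 0.0215 F [ 0.8  0.5 -0.4] q [ 24.  41.  80.   0.  59. 114.]
```

Emit:
{"api": "drive_tool", "payload": {"plan": [[[0,0,0],[-0.3,0,0],1],[[0,0,0],[-0.5,0,0],1],[[0,0,0],[-0.9,0,0],1],[[0,0,0],[-1,0,0],1],[[0,0,0],[-1,0,0],1],[[0,0,0],[-1,0,0],1],[[0,0,0],[-1,0,0],1],[[0,0,0],[-0.6,0,0],1]]}}

```text
t: 18.08
tcp_pos: [0.5082, 0.3571, 0.2525]
eef_rot: [-157.6, 89.8, 22.6]
contact_force: [-0.0, -0.0, -1.1]
width: 0.0213
```

Emit:
{"api": "drive_tool", "payload": {"plan": [[[0,0,0],[-0.3,0.4,0],1],[[0,0,0],[0,0.8,0],1],[[0,0,0],[0,1,-0.2],1],[[0,0,0],[0,1,-0.2],1],[[0,0,0],[0,1,-0.2],1],[[0,0,0],[0,1,-0.2],1],[[0,0,0],[0,1,-0.2],1],[[0,0,0],[0,1,-0.2],1]]}}

```text
t: 18.75
tcp_pos: [0.544, 0.1389, 0.2567]
eef_rot: [12.4, 89.9, -167.5]
contact_force: [-0.0, -0.4, -1.0]
width: 0.0217
```

Emit:
{"api": "drive_tool", "payload": {"plan": [[[0,0,0],[0,1,-0.2],1],[[0,0,0],[0,1,-0.2],1],[[0,0,0],[0,1,-0.2],1],[[0,0,0],[0,1,-0.2],1],[[0,0,0],[0,1,-0.2],1],[[0,0,0],[0,1,-0.2],1],[[0,0,0],[0,1,-0.2],1],[[0,0,0],[0,1,-0.2],1]]}}

```text
t: 19.42
tcp_pos: [0.5923, -0.1008, 0.2567]
eef_rot: [-11.4, 89.9, 168.7]
contact_force: [0.4, 0.4, -1.0]
width: 0.022
```

```bash
python3 d.py 611.4 -195.9 200 16.8
```

```text
jaw 16.8 turn [-2.1335e+01  9.0000e-03  1.9000e-02] shift [ 1.888 -0.307  3.217]
jaw 196.8 turn [ 1.4665e+01  1.8000e-02 -8.0000e-03] shift [ 1.888  0.307 -3.217]
t 19.42 tcp [ 592.3 -100.8  256.7] jawyaw -89.88 xaxis [-1.6e-03  3.0e-04 -1.0e+00] w 0.022 F [ 0.4  0.4 -1. ] q [-21.  28.  71.  -0.  81.  69.]
```

Emit:
{"api": "drive_tool", "payload": {"plan": [[[-1,0,0],[0,0,0],1],[[-1,0,0],[0,0,0],1],[[-1,0,0],[0,0,0],1],[[-1,0,0],[0,0,0],1],[[-1,0,0],[0,0,0],1],[[-1,0,0],[0,0,0],1],[[-1,0,0],[0,0,0],1],[[-1,0,0],[0,0,0],1]]}}

```text
t: 20.08
tcp_pos: [0.5922, -0.0993, 0.2565]
eef_rot: [-50.6, 89.9, 169.7]
contact_force: [0.1, 0.3, -0.3]
width: 0.0218
```

Emit:
{"api": "drive_tool", "payload": {"plan": [[[-1,0,0],[0,0,0],1],[[-1,0,0],[0,0,0],1],[[-1,0,0],[0,0,0],1],[[-1,0,0],[0,0,0],1],[[-1,0,0],[0,0,0],1],[[-1,0,0],[0,0,0],1],[[-1,0,0],[0,0,0],1],[[-1,0,0],[0,0,0],1]]}}

```text
t: 20.75
tcp_pos: [0.5923, -0.0993, 0.2566]
eef_rot: [-90.6, 89.9, 169.8]
contact_force: [0.2, -0.1, -2.1]
width: 0.022
```

Emit:
{"api": "drive_tool", "payload": {"plan": [[[-1,0,0],[0,0,0],1],[[-1,0,0],[0,0,0],1],[[-1,0,0],[0,0,0],1],[[-1,0,0],[0,0,0],1],[[-1,0,0],[0,0,0],1],[[-0.33,0,0],[0,0,0],1],[[0,0,0],[0,-0.15,0.6],1],[[0,0,0],[0,-0.15,0.8],1]]}}

```text
t: 21.42
tcp_pos: [0.5958, -0.1412, 0.2569]
eef_rot: [-129.8, 89.9, 157.1]
contact_force: [0.4, 0.2, -0.6]
width: 0.0216
```

Emit:
{"api": "drive_tool", "payload": {"plan": [[[0,0,0],[0.3,0,0.8],1],[[0,0,0],[0.4,0,0.7],1],[[0,0,0],[0.4,0,0.32],1],[[0,0,0],[0.4,0,0],1],[[0,0,0],[0.4,0,0],1],[[0,0,0],[0,0,0],1],[[0,0,0],[0,0,0],1],[[0,0,0],[0,0,0],1]]}}

```text
t: 22.08
tcp_pos: [0.6124, -0.1937, 0.2009]
eef_rot: [42.0, 90.0, -31.2]
contact_force: [0.0, 0.3, -0.7]
width: 0.0219
```

```bash
python3 d.py 611.4 -195.9 142.5 16.8; cat > t.py <<'E'
from m import *
for n in('top','scene'):
    c=cap(n);W=pts(c)*1e3;im=c['image'];b,g,r=[im[...,i].astype(int) for i in range(3)];V=c['depth']>0
    s=robot.sense();z0=s['tcp_pos'][2]*1e3
    a=np.radians(16.85);ux=np.array([np.cos(a),np.sin(a),0]);uy=np.array([-ux[1],ux[0],0])
    L=W-[586.8,-114.6,0];X=L@ux;Y=L@uy;Z=W[...,2]
    R=V&(abs(X)<40)&(Y>-160)&(Y<70)&(Z>z0-35)&(Z<z0+25)
    wood=R&(r>1.8*b)&(r>50);
    for nm,m in(('tube',R&~wood&(Y>-40)&(Y<60)&(Z<z0+14)),('wood',wood)):
        if m.sum()<5: print(n,nm,m.sum());continue
        p=np.polyfit(Y[m],X[m],1);q=np.polyfit(Y[m],Z[m],1)
        print(n,nm,m.sum(),'Y',np.percentile(Y[m],[1,99]).round(1),'X',np.percentile(X[m],[3,50,97]).round(1),'Z',np.percentile(Z[m],[3,50,97]).round(1),'yaw',np.degrees(-p[0]).round(1),'tilt',np.degrees(q[0]).round(1))
    np.save(n+'.npy',im)
A=np.hstack([cv2.resize(np.load(n+'.npy')[y:y+100,x:x+120],None,fx=3.3,fy=3.3,interpolation=cv2.INTER_CUBIC) for n,x,y in(('top',270,120),('scene',140,170))])
import sys;cv2.imwrite(f'pics/{sys.argv[1]}.png',A)
E
python3 t.py f1
```

```text
jaw 16.8 turn [ 0.003  0.005 -0.004] shift [ 1.946 -0.053  0.062]
jaw 196.8 turn [-3.5997e+01  7.0000e-03  7.0000e-03] shift [ 1.946  0.053 -0.062]
t 22.08 tcp [ 612.4 -193.7  200.9] jawyaw 16.82 xaxis [ 5.e-04 -3.e-04 -1.e+00] w 0.0219 F [ 0.   0.3 -0.7] q [-28.  35.  68.  -0.  77. -45.]
top tube 229 Y [-27.8  45.6] X [-7.9 -0.1  8.5] Z [204.9 210.2 213.8] yaw 1.6 tilt -1.1
top wood 0
scene tube 184 Y [-35.1  44.7] X [ 1.  10.  13.2] Z [195.4 204.7 210.7] yaw 1.7 tilt 2.6
scene wood 329 Y [-152.5  -52. ] X [-5.  12.6 15.3] Z [195.3 208.2 213.3] yaw -1.7 tilt -2.5
```

View pics/f1.png

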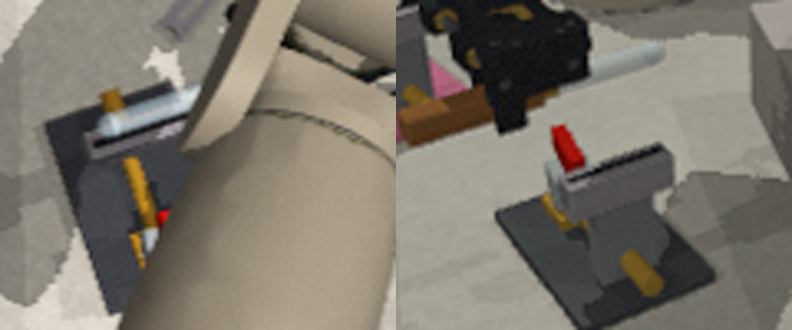

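The left (top) view shows the tube above and parallel to the head. In the right (scene) view the key is fully down on the collar and the held blank is clear above the head. Lowering now.

Emit:
{"api": "drive_tool", "payload": {"plan": [[[0,0,0],[0.3,-0.05,0.06],1],[[0,0,0],[0.4,0,0],1],[[0,0,0],[0.4,0,0],1],[[0,0,0],[0.4,0,0],1],[[0,0,0],[0.3,0,0],1],[[0,0,0],[0.14,0,0],1],[[0,0,0],[0,0,0],1],[[0,0,0],[0,0,0],1]]}}

```text
t: 22.85
tcp_pos: [0.6117, -0.196, 0.1423]
eef_rot: [42.3, 90.0, -30.9]
contact_force: [0.4, 0.5, -1.2]
width: 0.0217
```

Emit:
{"api": "drive_tool", "payload": {"plan": [[[0,0,0],[0,0,0],1],[[0,0,0],[0,0,0],1],[[0,0,0],[0,0,0],1],[[0,0,0],[0,0,0],1]]}}

```text
t: 23.18
tcp_pos: [0.6116, -0.196, 0.1423]
eef_rot: [44.5, 90.0, -28.7]
contact_force: [-0.6, -0.0, -0.7]
width: 0.0216
```

```bash
python3 d.py 611.4 -195.9 142.5 16.8; python3 t.py f2; python3 - <<'E'
from m import *
c=np.load('scene.npz');W=pts(c)*1e3;im=c['image'];V=c['depth']>0
r,g=im[...,2].astype(int),im[...,1].astype(int)
m=V&(abs(W[...,0]-495)<50)&(abs(W[...,1]+141)<50)&(r>2.5*g)&(r>50);print('key red z',m.sum(),np.percentile(W[m][:,2],[3,97]))
E
```

```text
jaw 16.8 turn [-0.001  0.004 -0.004] shift [-0.005 -0.006 -0.006]
jaw 196.8 turn [ 3.5999e+01 -7.0000e-03 -7.0000e-03] shift [-0.005  0.006  0.006]
t 23.18 tcp [ 611.6 -196.   142.3] jawyaw 16.8 xaxis [ 5.e-04 -3.e-04 -1.e+00] w 0.0216 F [-0.6 -0.  -0.7] q [-28.  38.  72.  -0.  70. -45.]
top tube 281 Y [-29.7  44.9] X [-11.5  -3.4   7.9] Z [111.9 150.4 155. ] yaw -0.1 tilt -10.1
top wood 0
scene tube 396 Y [-39.4  45.1] X [-6.3  8.1 16.3] Z [108.4 114.3 151.5] yaw 0.2 tilt 9.4
scene wood 279 Y [-154.3  -89.6] X [-6.4 10.8 14.2] Z [137.4 150.7 154.6] yaw 0.0 tilt -0.7
key red z 13 [63.47450472 81.0462673 ]
```

View pics/f2.png

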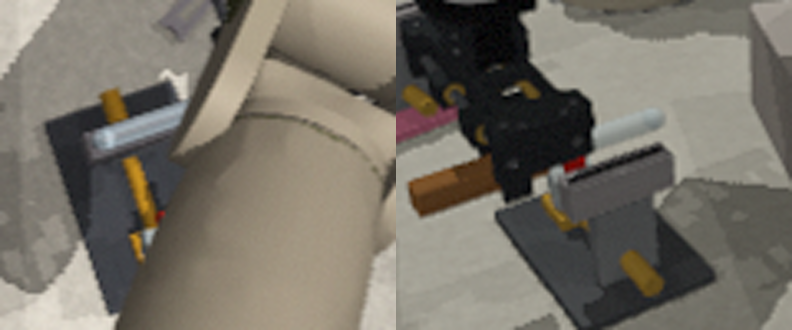

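The tube sits over the slot, clear above it. The tube fit picked up head pixels, so I'll redo it with the head excluded.

```bash
python3 - <<'E'
from m import *
a=np.radians(16.85);ux=np.array([np.cos(a),np.sin(a),0]);uy=np.array([-ux[1],ux[0],0])
for n in('top','scene'):
    c=np.load(n+'.npz');W=pts(c)*1e3;V=c['depth']>0;L=W-[586.8,-114.6,0];X=L@ux;Y=L@uy;Z=W[...,2]
    m=V&(abs(X)<25)&(Y>-25)&(Y<60)&(Z>128)&(Z<162)
    for lo in range(-25,46,14):
        k=m&(Y>=lo)&(Y<lo+14)
        if k.sum()>4: print(n,lo,k.sum(),'X',np.percentile(X[k],[3,50,97]).round(1),'Z',np.percentile(Z[k],[3,50,97]).round(1))
    print(np.percentile(Y[m],[99,100]))
E
```

```text
top -25 39 X [-9.1 -1.3  7.7] Z [146.9 151.8 155.5]
top -11 40 X [-9.6 -2.5  7.5] Z [145.5 152.4 155.3]
top 3 40 X [-9.5 -1.6  6.8] Z [145.5 151.9 156.5]
top 17 40 X [-9.4 -1.7  7.5] Z [146.  152.3 154.2]
top 31 39 X [-9.  -1.4  7.2] Z [144.  151.  154.9]
[43.5762218  44.58474876]
scene -25 17 X [ 3.7  9.2 11. ] Z [137.6 144.6 150.8]
scene -11 39 X [-0.5  7.9 10.8] Z [137.6 148.2 152.5]
scene 3 38 X [-3.   7.7 11.8] Z [138.2 148.1 151.8]
scene 17 37 X [-2.   8.6 11.1] Z [137.7 147.4 152. ]
scene 31 29 X [-0.2  7.6 12.4] Z [136.4 147.8 152.9]
[43.02938863 45.09340452]
```

```bash
python3 -c "
from h import *
robot.hand_in();s=robot.sense();print(s['t'],s['tcp_pos'],s['width'],s['contact_force'])"
```

```text
the job is handed in; nothing more can be done
the job is handed in; nothing more can be done
```

The job is done and handed in at about 23 s of the 64 s allowed. The red valve key is on the dark burner's spindle and released. The glass tube is held level over the slot.

- **Key:** It caught on the spindle's shoulder at first, so I searched in yaw, x and y under light pressure until it dropped in. It then bound about 3 mm short and freed with a 5° turn, which left the key about 8° off the burner's axis. It came to a hard stop at about 40 N on the wrist sensor. After release its bar measured (496, -141) mm with the top at about 84 mm, which is what a fully seated key should show.
- **Tube:**
  - The handle was gripped about 20 mm towards the glass from its centre, lifted to z ≈ 0.256 m, carried over the bricks and turned over the burner.
  - The tube axis is at about 144 mm, roughly 20 mm clear of the burner head.
  - It is within 1–2 mm of centre across the slot, and its tip is at +45 mm, so it is centred along the slot.
  - The height is constant along the visible tube within noise. The wrist force is about 1 N and the grip opening is 21.6 mm.

**Check that disagreed:** the scene camera reads about 2.5 mm differently from the top camera along the burner's x. I relied on the top camera and on contact.

**Not checked:** the bystanders were not measured again at the end. The routes stayed well clear of them.

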